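# Index the lens selector to its fifth notch and lock it

### The job

On the lens selector, push the thumb lever back to its zero stop with a closed fingertip and lean on the stop with about 10 N for a moment. Then click the lever forward to the fifth notch, one notch at a time with a short pause in each, never going past the fifth, and finally press the lock pin all the way down and leave everything alone. Push gently, without gripping the lever (never more than 25 N on the lever or 35 N on the pin), and do not disturb the other things on the counter.

Things in the scene. Friction and masses are not known exactly. Their poses are not given: they have to be found in the camera images.
- selector: lens selector fixed to the counter: flat white box, x -60 to 105, y -110 to 110 mm in its own frame, 56 mm tall, grey top with seven notch marks (that of notch 5 is longer). Origin on the counter straight below the lever's vertical pivot; front is -x. On top: lens wheel (radius 42, top at 64 mm, hub 70), lock pin, and a hood at x 73 to 103, y -35 to 35 that rises to 90 mm
- lever_turn (a joint): turn of the thumb lever, rad, anticlockwise seen from above: notch n lies at 0.13 n, n = 0 to 6. In the selector's frame the arm points (pi - 0.39 + value) anticlockwise from +x: notch 3 straight to -x, the zero stop at notch 0 to +y. It takes about 8 N at the post to leave a notch; past half-way it snaps by itself into the next and the push drops away. It begins between notches 1 and 3, in one or caught half-way
- lever_post (a point): thumb post of the lever: upright black cylinder 12 mm in diameter, 78 mm from the pivot, reaching to 97 mm above the counter; this point on its axis lies at 82 mm. The aluminium arm below it is 12 mm wide, its top 64 mm above the counter: a fingertip at 75 mm clears arm and wheel (not the hood or hub centre)
- lever: lens wheel, arm and thumb post, one moving part; origin on the pivot 56 mm above the counter, its -x axis runs along the arm to the post. At notch 0 it meets a firm stop that yields less than 2 mm at the post under 10 N
- lock_top (a point): centre of the top face of the lock pin, a black cap 23 mm in diameter in a flat aluminium collar (radius 17 mm, 4 mm high), at x 5, y -83 mm in the selector's frame. When up, its top is 72 mm above the counter
- lock_push (a joint): travel of the lock pin, m: 0 up, 0.010 fully down. It moves straight down against a steady friction of about 5 N and stays where it is left; it bottoms on a hard stop
- lock: the lock pin, a moving part; origin on its axis, 16 mm below its top face
- pill_jar: white-capped pill jar, upright, diameter 44, 75 tall (mm); a bystander
- carton: small cardboard carton, 60 x 110 x 45 tall (mm); a bystander
- glasses: pair of black spectacles with open temples, 130 wide, 125 long, 47 tall; origin under the middle (mm); a bystander
- case: blue hard spectacle case, 60 x 155 x 36 tall (mm); a bystander
- trial_lens: steel lens ring lying flat, outer diameter 38, 6 thick (mm); a bystander
- pen_cup: grey cup, rim diameter 72, 95 tall (mm); a bystander
- screwdriver: small screwdriver lying, 120 long (mm); a bystander

How it is judged:
On the way, in this order (a step that is already met when the one before it is completed fails the run):
1. the lever is pushed back onto its zero stop and leaned on with 6 to 25 N (value of joint lever_turn below 0.005 rad and contact force between the fingers and lever above 6 N), for 0.3 s.
2. the lever rests in notch 1 (value of joint lever_turn between 0.095 and 0.165 rad and velocity of joint lever_turn between -0.08 and 0.08 rad/s), for 0.3 s.
3. the lever rests in notch 2 (value of joint lever_turn between 0.225 and 0.295 rad and velocity of joint lever_turn between -0.08 and 0.08 rad/s), for 0.3 s.
4. the lever rests in notch 3 (value of joint lever_turn between 0.355 and 0.425 rad and velocity of joint lever_turn between -0.08 and 0.08 rad/s), for 0.3 s.
5. the lever rests in notch 4 (value of joint lever_turn between 0.485 and 0.555 rad and velocity of joint lever_turn between -0.08 and 0.08 rad/s), for 0.3 s.
6. the lever rests in notch 5 (value of joint lever_turn between 0.615 and 0.685 rad and velocity of joint lever_turn between -0.08 and 0.08 rad/s), for 0.3 s.
7. the lock pin is pressed fully down with the lever still in notch 5 (value of joint lever_turn between 0.615 and 0.685 rad and value of joint lock_push above 0.0085 m), for 0.2 s.
At the end, for the whole second after the job is handed in: the lever rests in notch 5 (0.65 rad, within 0.035 rad), the lock pin is down by at least 8.5 of its 10 mm (all of step 7 and velocity of joint lever_turn between -0.08 and 0.08 rad/s); the robot touches nothing.
It fails at once if the lever goes past notch 5 (more than 0.715 rad) (value of joint lever_turn above 0.715 rad).
It fails at once if more than 25 N on the lever (contact force between the fingers and lever above 25 N).
It fails at once if more than 35 N on the lock pin (contact force between the fingers and lock above 35 N).
It fails at once if a bystander is moved more than 15 mm (distance of any of pill_jar, carton, glasses, case, trial_lens, pen_cup, screwdriver from where it was at the start of the episode above 0.015 m).
It also fails if it takes over 72 s, if anything falls off the work surface, if the arm or the gripper's body presses on something with over 40 N, if the wrist force passes 120 N, or if a joint passes its speed limit or range.

### The arm

A 7-joint arm with a two-finger parallel gripper is mounted at the origin on the work surface. World frame = base frame: x ahead of the robot, y to its left, z up, the work surface at z = 0. Lengths are in m, angles in rad, forces in N, time in s.
With the tool pointing down it reaches from about 0.375 to 0.925 m from the base axis. Payload 3.1 kg.
Tool frame: the origin (TCP) lies between the finger pads; the fingertips stand r.tips_ahead ahead of it and the grasp point (between the pads) lies 2 mm behind it (r.tips_ahead is the distance from the TCP to the fingertips, in m); z points along the fingers, y is the direction in which the jaws open and shut (so a half turn about z gives the same grasp; the last joint's range is limited). The gripper opens to 85 mm and grips with 20 to 120 N. Pads are 22 mm wide; open, the fingers measure 114 mm over their backs; the gripper's body (76 mm by 85 mm) begins 54 mm behind the grasp point. The pads swing forward as they close: fully open they stand 13 mm farther back than shut.
Start: joints at [1.22, 0.383, 0.044, 1.598, -0.018, 1.161, -0.05], TCP at [0.163, -0.629, 0.248] pointing down, gripper open.
Joint ranges: [-2.61, 2.61], [-0.41, 2.15], [-1.48, 1.57], [0, 2.5], [-1.57, 4.71], [0.05, 1.97], [-2.85, 2.85]. Speed limits (rad/s): [2.79, 2.79, 3.14, 3.14, 3.14, 3.14, 3.14].

### API

Orientations are given as a unit quaternion [x, y, z, w].
In Python, from bench import r, optics gives the robot as it stands.
- The arm moves only by the tool apply_moves, never from a script. Its argument "steps" is a list of rows, each a list of 3 entries, a list of its own where there are three numbers: the shift along the world's x, y, z in m, then the turn about the world's z in degrees, then the finger opening in m, from 0 to 0.0854. In form: [[[tx, ty, tz], yaw, hand], ...]. A call has 1 to 20 rows; each row is the pose to reach, as a shift and turn from the pose commanded when the call began; what a row does not reach only later rows make up. A row lasts 1/12 s, in which the tool goes at most 41.7 mm and 7.16 degrees, less where a joint would pass 70% of its speed; a pose out of reach is approached as far as the arm can. A call with a gripper value outside its range is refused whole. The fingers move at their own pace and stop on an object; "grip_force" is the grip in N (left out, the last holds). Time passes only in rows, so rows that repeat a pose let the fingers close. It gives the time, the measured TCP pose, the force and the opening at its end, in the units of the state.
- r.get_obs(): the state, without advancing time (a new reading comes with each control period).
- optics.grab_frame(name): name is "scene" or "top" or "wrist"; returns (picture, depth): 384x512x3 uint8, red, green, blue; 384x512 float32, m along the optical axis (not along the pixel's ray), 0 where there is no reading.
- optics.calibration(name): a dict with "fx", "fy", "cx", "cy" (pixels), "R" (3x3) and "t" (3): a world point X has camera coordinates R X + t; the wrist camera has in their place "mount" (4x4, takes a point from camera to tool coordinates, whose origin is the TCP and whose axes are the flange's). Camera axes: x right, y down, z forward; pixel columns grow to the right and rows downward; lengths in m; the calibration is good to about 2 mm. A picture is of the moment at which its call begins: read the wrist's pose just before it. calibration takes no time and is no camera call.
- r.job_done(): hands the job in, once; it reports no verdict.
The state is a dict: "clock": time; "joint_positions": joint angles; "dq": joint speeds; "tau": joint torques, N m; "eef_pos": TCP position; "eef_rot": TCP orientation; "contact_force": force on the tool from outside, world axes, zero at the start; "wrist_torque": the same for the moment, N m; "grip_width": finger opening in m.
Only numpy, scipy, OpenCV 4.12 (cv2) and the standard library are available. Lean on these libraries where they do the work, as an engineer would, in place of code of your own. Each camera call takes 0.05 s, during which the arm holds its last target. There are 200 camera calls.

## Working session

There is one attempt and no reset: what is moved stays moved. The work goes in short steps, Python scripts to look and compute and a tool call to move; the robot and the scene stay as the last step left them, time stands still between calls to the robot, and variables do not carry over. Pictures are saved under pics/ and viewed, about 8 in all and at most 12, crops included, and the job is handed in when it is done.

Besides the shell and the picture viewer there is one more tool, called after "Call:" by a JSON object that holds its "method" and its "body", one argument or row to a line. apply_moves: Moves the arm, as the interface text tells. Its arguments: {"type":"object","properties":{"steps":{"type":"array"},"grip_force":{"type":"number"}},"required":["steps"]}

```bash
ls; mkdir -p pics
python3 - <<'E'
from bench import r, optics
import cv2,numpy as np
o=r.get_obs(); print(o, r.tips_ahead)
ims=[]
for n in ("scene","top"):
    p,d=optics.grab_frame(n); np.savez(f"{n}0.npz",p=p,d=d); cv2.imwrite(f"pics/{n}0.png",p[:,:,::-1]); c=optics.calibration(n);print(n,c)
print(optics.calibration("wrist"))
E
```

```text
pics
{'clock': 0.0, 'joint_positions': array([ 1.22021534,  0.38383035,  0.04379722,  1.5995895 , -0.01792842,
        1.161191  , -0.04995666]), 'dq': array([ 7.83375021e-04,  5.51214835e-04,  1.24654830e-04, -3.00512781e-04,
       -3.39726506e-04,  8.64124486e-05, -7.16338323e-04]), 'tau': array([ 1.89282828e-04, -4.33460319e+01,  1.02445710e+00, -2.49510759e+01,
        1.05211159e-02,  1.15781298e-02,  9.04354096e-06]), 'eef_pos': array([ 0.16236351, -0.62846189,  0.24688232]), 'eef_rot': array([ 9.92019620e-01,  1.26076760e-01, -2.15666374e-04, -1.29544907e-03]), 'contact_force': array([0.25922088, 0.18398138, 0.07598074]), 'wrist_torque': array([-0.03881651, -0.01686166,  0.03071309]), 'grip_width': 0.08514359509368699} 0.017
scene {'fx': 410.02714732369094, 'fy': 410.02714732369094, 'cx': 251.86666462665679, 'cy': 195.52797516319683, 'R': array([[-0.71816766,  0.69573868,  0.01352414],
       [ 0.58157688,  0.61077054, -0.53733386],
       [-0.38210409, -0.37803048, -0.84326118]]), 't': array([ 0.34238046, -0.23644527,  1.31367856])}
top {'fx': 365.87985788874875, 'fy': 365.87985788874875, 'cx': 258.2761396037507, 'cy': 187.65836822332258, 'R': array([[-0.03001534, -0.99940169,  0.01718547],
       [-0.99851347,  0.02919721, -0.04602584],
       [ 0.04549653, -0.01854141, -0.99879241]]), 't': array([0.0084322 , 0.47619182, 0.99384817])}
{'fx': 344.67076251147995, 'fy': 344.67076251147995, 'cx': 258.2605569484343, 'cy': 187.99159732056518, 'mount': array([[ 1.57579647e-04, -9.62812374e-01, -2.70170887e-01,
         6.71811433e-02],
       [ 9.99999988e-01,  1.51816465e-04,  4.22283601e-05,
        -1.16684161e-05],
       [ 3.58401452e-07, -2.70170890e-01,  9.62812386e-01,
        -1.24785753e-01],
       [ 0.00000000e+00,  0.00000000e+00,  0.00000000e+00,
         1.00000000e+00]])}
```

View pics/top0.png

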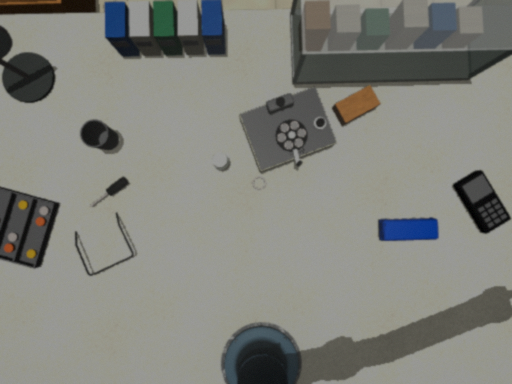

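View pics/scene0.png

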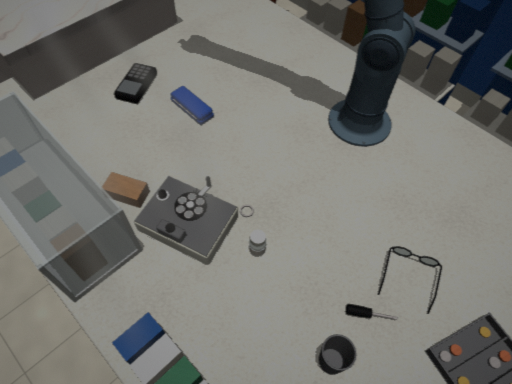

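The top view shows the selector at about (291,135). The post is at (297,160), the lock pin at (320,123) and the hood at (280,102), so its yaw is about +18°. The jar is at (221,162), the lens at (259,183) and the carton at (357,105). Next I'll measure it.

```bash
cat > h.py <<'E'
import numpy as np, cv2
from bench import r, optics
def ray(c,u,v,z):
    """pixel(s) -> world points on plane z (fixed camera)"""
    d=np.stack([(np.asarray(u)-c["cx"])/c["fx"],(np.asarray(v)-c["cy"])/c["fy"],np.ones(np.shape(u))],-1)
    C=-c["R"].T@c["t"]; w=d@c["R"]
    return C+w*((z-C[2])/w[...,2])[...,None]
def proj(c,X):
    q=np.asarray(X)@c["R"].T+c["t"]; return np.stack([c["fx"]*q[...,0]/q[...,2]+c["cx"],c["fy"]*q[...,1]/q[...,2]+c["cy"]],-1)
def cloud(c,d):
    v,u=np.mgrid[:d.shape[0],:d.shape[1]]
    q=np.stack([(u-c["cx"])/c["fx"]*d,(v-c["cy"])/c["fy"]*d,d],-1)
    return (q-c["t"])@c["R"]
def wristcal(o):
    from scipy.spatial.transform import Rotation as Ro
    c=dict(optics.calibration("wrist")); T=np.eye(4); T[:3,:3]=Ro.from_quat(o["eef_rot"]).as_matrix(); T[:3,3]=o["eef_pos"]
    M=T@c["mount"]; c["R"]=M[:3,:3].T; c["t"]=-M[:3,:3].T@M[:3,3]; return c
E
python3 - <<'E'
from h import *
for n,s in (("top",(225,75,350,190)),("scene",(120,165,250,270))):
    z=np.load(n+"0.npz"); c=optics.calibration(n); P=cloud(c,z["d"])
    m=((abs(P[...,2]-.058)<.012)&(z["d"]>0)).astype(np.uint8); w=np.zeros_like(m); w[s[1]:s[3],s[0]:s[2]]=1; m&=w
    m=cv2.morphologyEx(m,cv2.MORPH_OPEN,np.ones((3,3)))
    k=max(cv2.findContours(m,0,1)[0],key=cv2.contourArea)[:,0]
    W=ray(c,k[:,0].astype(float),k[:,1].astype(float),.056)[:,:2]
    R=cv2.minAreaRect((W*1000).astype(np.float32)); print(n,R, np.median(P[m>0][:,2]))
c=optics.calibration("top");z=np.load("top0.npz");P=cloud(c,z["d"])
a=z["p"][70:195,205:400]; cv2.imwrite("pics/c1.png",cv2.resize(a,None,fx=4,fy=4,interpolation=3)[:,:,::-1])
print(ray(c,[297.,320],[162.,123],.072), ray(c,291.,135.,.066))
E
```

```text
top ((625.3200073242188, -88.69866943359375), (171.7425079345703, 218.15597534179688), 18.858530044555664) 0.057000835465734166
scene ((622.341552734375, -88.42430114746094), (185.2686309814453, 220.50425720214844), 18.559175491333008) 0.05674222014036359
[[ 0.5370614  -0.10688574  0.072     ]
 [ 0.63745534 -0.1705222   0.072     ]] [ 0.60909334 -0.09439999  0.066     ]
```

View pics/c1.png

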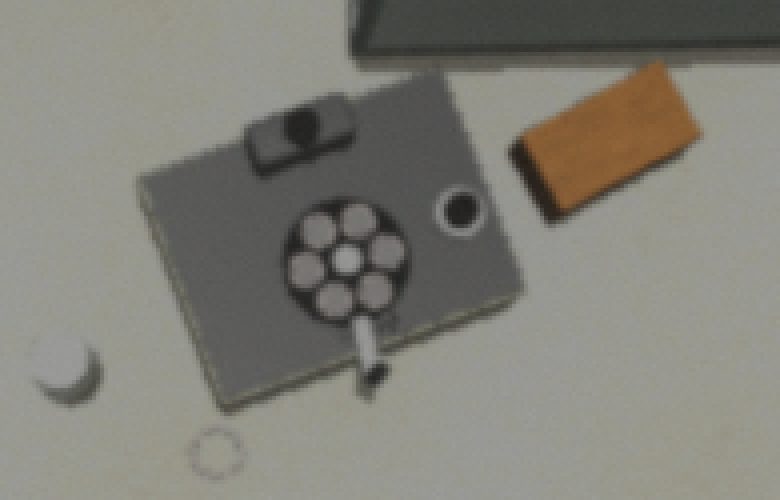

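The crop agrees with the top view: hub at (347,260), post at (375,372), pin at (460,210), hood at (300,130). Origin comes out near (0.605,-0.096) with yaw about 18.7°. I'll close the fingers and look from above with the wrist camera.

Call:
{"method": "apply_moves", "body": {
  "steps": [
    [[0.458,0.519,0],0,0],
    [[0.458,0.519,0],0,0],
    [[0.458,0.519,0],0,0],
    [[0.458,0.519,0],0,0],
    [[0.458,0.519,0],0,0],
    [[0.458,0.519,0],0,0],
    [[0.458,0.519,0],0,0],
    [[0.458,0.519,0],0,0],
    [[0.458,0.519,0],0,0],
    [[0.458,0.519,0],0,0],
    [[0.458,0.519,0],0,0],
    [[0.458,0.519,0],0,0],
    [[0.458,0.519,0],0,0],
    [[0.458,0.519,0],0,0],
    [[0.458,0.519,0],0,0],
    [[0.458,0.519,0],0,0],
    [[0.458,0.519,0],0,0],
    [[0.458,0.519,0],0,0],
    [[0.458,0.519,0],0,0],
    [[0.458,0.519,0],0,0]
  ],
  "grip_force": 40
}}

```text
clock: 1.77
eef_pos: [0.6197, -0.1114, 0.2474]
eef_rot: [0.992, 0.126, -0.001, 0.0]
contact_force: [-0.2, -2.0, -0.1]
grip_width: 0.0
```

Run:
```python
from h import *
o=r.get_obs();print(o["clock"],o["eef_pos"],o["eef_rot"],o["contact_force"],np.abs(o["dq"]).max())
p,d=optics.grab_frame("wrist"); c=wristcal(o); np.savez("w1.npz",p=p,d=d,**c); cv2.imwrite("pics/w1.png",p[:,:,::-1])
P=cloud(c,d); print(P[192,256])
```

```text
1.7667 [ 0.61974612 -0.11136363  0.24741916] [ 9.92059614e-01  1.25763442e-01 -1.08819699e-03  3.06414323e-04] [-0.23504205 -2.03527373 -0.14853233] 0.025902278580472452
[ 0.59625643 -0.11530516  0.06357929]
```

View pics/w1.png

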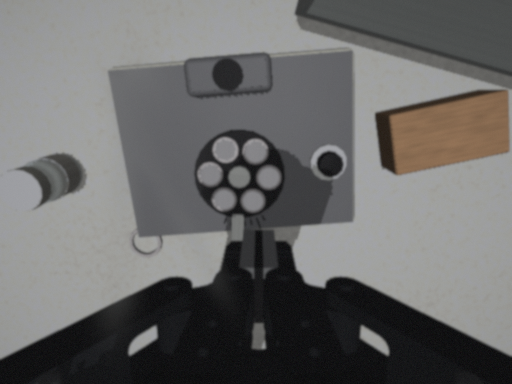

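The hub is at (239,177), the pin at (329,162), and the fingers hide the post around (240,230). I'll refine the origin and yaw from the hub and pin, and get the post from both fixed cameras.

Run:
```python
from h import *
z=np.load("w1.npz");c={k:z[k] for k in("fx","fy","cx","cy","R","t")};g=cv2.cvtColor(z["p"],cv2.COLOR_RGB2GRAY)
def blob(m,seed):
    n,l,s,ce=cv2.connectedComponentsWithStats(m.astype(np.uint8)); i=l[seed[1],seed[0]]; k=cv2.findContours((l==i).astype(np.uint8),0,1)[0][0]
    return cv2.minEnclosingCircle(k)[0],ce[i],s[i]
pin=blob(g<45,(329,162)); hub=blob((g>90)&(np.hypot(*(np.mgrid[:384,:512]-np.array([177,239])[:,None,None]))<16),(239,177)); whl=blob((g<55)&(np.mgrid[:384,:512][0]<213),(239,192))
for b in(pin,hub,whl):print(b)
pc=ray(c,*pin[1],.072);hc=ray(c,*hub[1],.070);wc=ray(c,*whl[0],.064);print(pc,hc,wc)
P=cloud(c,z["d"]);print("depth z",P[162,329],P[177,239],P[192,239])
for h in (hc,wc):
    v=(pc-h)[:2]; print("len",np.hypot(*v),"yaw",np.degrees(np.arctan2(v[1],v[0])-np.arctan2(-83,5)))
# box corners
k=np.array([[111,69],[352,49],[354,221],[140,237]],float); W=ray(c,k[:,0],k[:,1],.056)[:,:2];print(W,np.linalg.norm(np.roll(W,-1,0)-W,axis=1),W.mean(0))
# post top in fixed views
t=np.load("top0.npz");ct=optics.calibration("top");Q=cloud(ct,t["d"]);
gt=cv2.cvtColor(t["p"],cv2.COLOR_RGB2GRAY)
print(gt[152:176,290:306])
ts=np.load("scene0.npz");gs=cv2.cvtColor(ts["p"],cv2.COLOR_RGB2GRAY);print(gs[170:200,196:220])
```

```text
((329.27069091796875, 163.83834838867188), array([329.29906542, 163.67523364]), array([318, 152,  24,  24, 428], dtype=int32))
((238.84246826171875, 176.5616455078125), array([238.81632653, 176.64139942]), array([229, 167,  21,  21, 343], dtype=int32))
((240.04483032226562, 173.6697235107422), array([242.77290491, 171.27399045]), array([ 196,  130,   90,   83, 2303], dtype=int32))
[ 0.64029116 -0.17120531  0.072     ] [ 0.60823426 -0.09627377  0.07      ] [ 0.6097206  -0.09674193  0.064     ]
depth z [ 0.64138869 -0.17097845  0.07006777] [ 0.60767756 -0.09651979  0.06892639] [ 0.59214123 -0.0999523   0.06306146]
len 0.08150079381886768 yaw 19.714624849310525
len 0.0804944343882061 yaw 18.872966017729855
[[ 0.67051287  0.03367002]
 [ 0.73813976 -0.16371254]
 [ 0.58933811 -0.21612723]
 [ 0.52019994 -0.01584571]] [0.20864629 0.15776321 0.21187915 0.15825859] [ 0.62954767 -0.09050387]
[[ 76  75  84 107 140 149 148 129  96  78  70  81  76  71  83  87]
 [ 81  82  82 102 138 150 149 135 108  86  80  86  84  83  90  91]
 [ 80  79  80  98 137 147 149 142 119  95  90  96  98 102 106  96]
 [ 83
[... 3733 characters left out ...]
69 101 132 143 145 142 129 104  90  97 107 121 132 137 139 141 142
  144 142 143 144 147 146]
 [ 72  68 100 129 139 141 131 105  81  86  91  92  97 100 102 106 127 139
  143 145 144 145 144 146]
 [ 88  65  68  89  99 109  97  76  77  85  86  89  92  93  92  94 102 126
  139 145 144 142 144 144]
 [ 77  62  62  66  67  71  70  80  87  83  78  86  89  90  90  91  91 104
  120 134 138 137 141 144]
 [ 77  64  67  75  76  74  67  71  79  86  90  91  90  93  91  90  91  92
   94  99 103 119 133 142]
 [ 70  80 109 120 114 114  98  76  73  83  91  92  92  91  91  90  88  90
   89  88  89  94 103 120]
 [ 88 103 114 117 117 115 106  92  77  81  89  89  91  91  90  91  89  88
   89  88  88  87  89  93]]
```

The origin is about (0.607,-0.096), yaw 18.9° and pin (0.639,-0.172). The lever is near notch 2, with the post around (0.531,-0.112). I'll turn the jaw axis along the arm and go above the -y side of the post.

Call:
{"method": "apply_moves", "body": {
  "steps": [
    [[-0.02,-0.01,0],-7,0],
    [[-0.04,-0.02,0],-14,0],
    [[-0.06,-0.03,0],-21,0],
    [[-0.083,-0.042,0],-28,0],
    [[-0.083,-0.042,0],-35,0],
    [[-0.083,-0.042,0],-42,0],
    [[-0.083,-0.042,0],-49,0],
    [[-0.083,-0.042,-0.02],-56,0],
    [[-0.083,-0.042,-0.04],-63,0],
    [[-0.083,-0.042,-0.06],-70,0],
    [[-0.083,-0.042,-0.08],-77,0],
    [[-0.083,-0.042,-0.08],-84,0],
    [[-0.083,-0.042,-0.08],-91,0],
    [[-0.083,-0.042,-0.08],-98,0],
    [[-0.083,-0.042,-0.08],-100,0],
    [[-0.083,-0.042,-0.08],-100,0],
    [[-0.083,-0.042,-0.08],-100,0],
    [[-0.083,-0.042,-0.08],-100,0]
  ]
}}

```text
clock: 3.32
eef_pos: [0.5371, -0.1532, 0.1684]
eef_rot: [0.734, -0.679, 0.0, 0.0]
contact_force: [-0.1, 0.2, -0.2]
grip_width: 0.0001
```

```bash
cat > look.py <<'E'
import sys
from h import *
from scipy.spatial.transform import Rotation as Ro
o=r.get_obs();print(o["clock"],o["eef_pos"],o["contact_force"],"toolx deg",np.degrees(np.arctan2(*Ro.from_quat(o["eef_rot"]).as_matrix()[[1,0],0])))
p,d=optics.grab_frame("wrist"); c=wristcal(o); np.savez(sys.argv[1]+".npz",p=p,d=d,**c)
for z,h in(("post0",0),("post",2),("post5",5)):
    a=np.radians(176.55+7.45*h); X=np.array([.607+.078*np.cos(a),-.0963+.078*np.sin(a),.097]); print(h,X,proj(c,X))
cv2.imwrite(f"pics/{sys.argv[1]}.png",p[:,:,::-1])
E
python3 look.py w2
```

```text
3.3167 [ 0.53707232 -0.1531861   0.16844408] [-0.10969182  0.22255297 -0.23241679] toolx deg -85.56779626562091
0 [ 0.52914136 -0.09160616  0.097     ] [261.15459737 299.92262849]
2 [ 0.53055233 -0.11178399  0.097     ] [261.47221074 272.02983878]
5 [ 0.54218321 -0.13969106  0.097     ] [246.17921029 229.93919007]
```

View pics/w2.png

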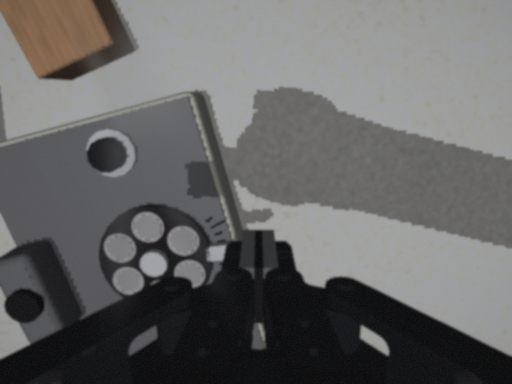

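The picture agrees with the model: hub at (153,263), pin at (106,153), marks near (212,225), and the fingers ahead of the hidden post. I'll descend and approach.

Call:
{"method": "apply_moves", "body": {
  "steps": [
    [[0,0,-0.025],0,0],
    [[0,0,-0.05],0,0],
    [[0,0,-0.065],0,0],
    [[-0.002,0,-0.074],0,0],
    [[-0.002,0.005,-0.074],0,0],
    [[-0.003,0.01,-0.074],0,0],
    [[-0.003,0.013,-0.074],0,0],
    [[-0.004,0.016,-0.074],0,0],
    [[-0.004,0.018,-0.074],0,0],
    [[-0.004,0.02,-0.074],0,0],
    [[-0.004,0.02,-0.074],0,0],
    [[-0.004,0.02,-0.074],0,0]
  ]
}}

```text
clock: 4.37
eef_pos: [0.5339, -0.1322, 0.0946]
eef_rot: [0.734, -0.679, 0.0, -0.0]
contact_force: [-0.8, -0.5, 0.9]
grip_width: -0.0003
```

Call:
{"method": "apply_moves", "body": {
  "steps": [
    [[0,0.001,0],0,0],
    [[0,0.002,0],0,0],
    [[0,0.003,0],0,0],
    [[0,0.004,0],0,0],
    [[0,0.004,0],0,0],
    [[0,0.004,0],0,0]
  ]
}}

```text
clock: 4.87
eef_pos: [0.5335, -0.1285, 0.0942]
eef_rot: [0.734, -0.679, 0.0, 0.0]
contact_force: [0.1, -0.1, 0.8]
grip_width: 0.0002
```

Call:
{"method": "apply_moves", "body": {
  "steps": [
    [[0,0.001,0],0,0],
    [[0,0.002,0],0,0],
    [[0,0.003,0],0,0],
    [[0,0.003,0],0,0]
  ]
}}

```text
clock: 5.2
eef_pos: [0.5334, -0.1279, 0.0943]
eef_rot: [0.734, -0.679, 0.001, 0.001]
contact_force: [-0.8, -5.7, -1.2]
grip_width: 0.0003
```

Call:
{"method": "apply_moves", "body": {
  "steps": [
    [[0,0.001,0],0,0],
    [[0,0.002,0],0,0],
    [[0,0.003,0],0,0],
    [[0,0.003,0],0,0]
  ]
}}

```text
clock: 5.53
eef_pos: [0.5333, -0.1275, 0.0944]
eef_rot: [0.733, -0.68, 0.002, 0.002]
contact_force: [0.2, -8.8, -1.6]
grip_width: -0.0002
```

Call:
{"method": "apply_moves", "body": {
  "steps": [
    [[0,0.001,0],0,0],
    [[0,0.002,0],0,0],
    [[0,0.003,0],0,0],
    [[0,0.003,0],0,0]
  ]
}}

```text
clock: 5.87
eef_pos: [0.5324, -0.1235, 0.0942]
eef_rot: [0.733, -0.68, 0.001, 0.002]
contact_force: [-1.6, -2.9, 1.2]
grip_width: 0.0
```

Call:
{"method": "apply_moves", "body": {
  "steps": [
    [[0,0.001,0],0,0],
    [[0,0.002,0],0,0],
    [[0,0.003,0],0,0],
    [[0,0.004,0],0,0],
    [[0,0.004,0],0,0]
  ]
}}

```text
clock: 6.28
eef_pos: [0.5331, -0.1175, 0.0942]
eef_rot: [0.734, -0.679, 0.001, 0.001]
contact_force: [-1.3, -7.0, -0.6]
grip_width: -0.0
```

Call:
{"method": "apply_moves", "body": {
  "steps": [
    [[0,0.001,0],0,0],
    [[0,0.002,0],0,0],
    [[0,0.003,0],0,0],
    [[0,0.004,0],0,0],
    [[0,0.004,0],0,0]
  ]
}}

```text
clock: 6.7
eef_pos: [0.5328, -0.1123, 0.0941]
eef_rot: [0.734, -0.679, -0.0, 0.001]
contact_force: [-0.3, -1.2, -0.8]
grip_width: 0.0001
```

Call:
{"method": "apply_moves", "body": {
  "steps": [
    [[0,0.001,0],0,0],
    [[0,0.002,0],0,0],
    [[0,0.003,0],0,0],
    [[0,0.003,0],0,0]
  ]
}}

```text
clock: 7.03
eef_pos: [0.534, -0.1079, 0.0943]
eef_rot: [0.735, -0.678, 0.0, -0.0]
contact_force: [0.2, -2.1, -1.4]
grip_width: -0.0003
```

Call:
{"method": "apply_moves", "body": {
  "steps": [
    [[0,0.001,0],0,0],
    [[0,0.002,0],0,0],
    [[0,0.003,0],0,0],
    [[0,0.003,0],0,0],
    [[0,0.003,0],0,0]
  ]
}}

```text
clock: 7.45
eef_pos: [0.534, -0.1075, 0.0944]
eef_rot: [0.734, -0.679, 0.001, 0.0]
contact_force: [0.8, -5.6, -1.7]
grip_width: 0.0
```

Call:
{"method": "apply_moves", "body": {
  "steps": [
    [[0,0.001,0],0,0],
    [[0,0.002,0],0,0],
    [[0,0.002,0],0,0],
    [[0,0.002,0],0,0]
  ]
}}

```text
clock: 7.78
eef_pos: [0.5339, -0.1074, 0.0944]
eef_rot: [0.733, -0.68, 0.002, 0.001]
contact_force: [0.6, -8.7, -2.9]
grip_width: 0.0
```

Call:
{"method": "apply_moves", "body": {
  "steps": [
    [[0,0.001,0],0,0],
    [[0,0.002,0],0,0],
    [[0,0.002,0],0,0],
    [[0,0.002,0],0,0],
    [[0,0.002,0],0,0],
    [[0,0.002,0],0,0],
    [[0,0.002,0],0,0],
    [[0,0.002,0],0,0],
    [[0,0.002,0],0,0],
    [[0,0.002,0],0,0],
    [[0,0.002,0],0,0],
    [[0,0.002,0],0,0]
  ]
}}

```text
clock: 8.78
eef_pos: [0.534, -0.1072, 0.0945]
eef_rot: [0.733, -0.68, 0.003, 0.002]
contact_force: [1.9, -10.9, -2.4]
grip_width: 0.0
```

The zero stop is firm, with about 11 N held for 1 s. Now I'll back off, lift over the post and go down on its +y side.

Call:
{"method": "apply_moves", "body": {
  "steps": [
    [[0,-0.006,0],0,0],
    [[0,-0.012,0],0,0],
    [[0,-0.018,0],0,0],
    [[0,-0.018,0.01],0,0],
    [[0,-0.018,0.03],0,0],
    [[0,-0.018,0.048],0,0],
    [[0,-0.018,0.048],0,0],
    [[0,0.005,0.048],0,0],
    [[-0.002,0.025,0.048],0,0],
    [[-0.004,0.042,0.048],0,0],
    [[-0.004,0.042,0.048],0,0],
    [[-0.004,0.042,0.048],0,0],
    [[-0.004,0.042,0.048],0,0]
  ]
}}

```text
clock: 9.87
eef_pos: [0.5296, -0.0594, 0.1423]
eef_rot: [0.735, -0.679, 0.0, 0.0]
contact_force: [-0.5, -0.9, 0.8]
grip_width: -0.0002
```

```bash
python3 look.py w3
```

```text
9.8667 [ 0.52958044 -0.0593942   0.14229298] [-0.50382629 -0.88892088  0.76953161] toolx deg -85.4658646698386
0 [ 0.52914136 -0.09160616  0.097     ] [261.69718872 166.70762047]
2 [ 0.53055233 -0.11178399  0.097     ] [262.2016502  126.10655566]
5 [ 0.54218321 -0.13969106  0.097     ] [242.23298866  63.66225032]
```

View pics/w3.png

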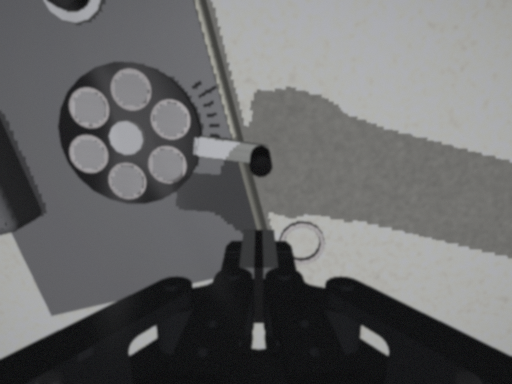

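The post top is at (261,159) and the arm covers the first mark, so the lever is at notch 0. The wheel hub is at (126,138), and the lens ring at (302,240) lies flat on the counter, well below the fingertip. I'll descend and touch from the +y side.

Call:
{"method": "apply_moves", "body": {
  "steps": [
    [[0,0,-0.02],0,0],
    [[0,0,-0.035],0,0],
    [[0,0,-0.048],0,0],
    [[0,-0.004,-0.048],0,0],
    [[0,-0.007,-0.048],0,0],
    [[0,-0.01,-0.048],0,0],
    [[0,-0.01,-0.048],0,0],
    [[0,-0.01,-0.048],0,0]
  ]
}}

```text
clock: 10.58
eef_pos: [0.5304, -0.0701, 0.0953]
eef_rot: [0.734, -0.679, 0.001, -0.001]
contact_force: [-0.7, 0.7, -0.1]
grip_width: 0.0002
```

Call:
{"method": "apply_moves", "body": {
  "steps": [
    [[0,-0.001,0],0,0],
    [[0,-0.002,0],0,0],
    [[0,-0.003,0],0,0],
    [[0,-0.004,0],0,0],
    [[0,-0.004,0],0,0],
    [[0,-0.004,0],0,0]
  ]
}}

```text
clock: 11.08
eef_pos: [0.5296, -0.0733, 0.0943]
eef_rot: [0.734, -0.679, 0.0, 0.0]
contact_force: [1.0, 0.2, -0.5]
grip_width: -0.0
```

Call:
{"method": "apply_moves", "body": {
  "steps": [
    [[0,-0.001,0],0,0],
    [[0,-0.002,0],0,0],
    [[0,-0.003,0],0,0],
    [[0,-0.003,0],0,0],
    [[0,-0.003,0],0,0]
  ]
}}

```text
clock: 11.5
eef_pos: [0.5295, -0.0749, 0.0942]
eef_rot: [0.735, -0.679, -0.001, -0.0]
contact_force: [-0.7, 3.7, 0.3]
grip_width: -0.0003
```

Call:
{"method": "apply_moves", "body": {
  "steps": [
    [[0,-0.001,0],0,0],
    [[0,-0.002,0],0,0],
    [[0,-0.003,0],0,0],
    [[0,-0.003,0],0,0],
    [[0,-0.003,0],0,0]
  ]
}}

```text
clock: 11.92
eef_pos: [0.5295, -0.0755, 0.0942]
eef_rot: [0.735, -0.678, -0.002, -0.001]
contact_force: [-1.6, 7.2, 2.4]
grip_width: 0.0002
```

Call:
{"method": "apply_moves", "body": {
  "steps": [
    [[0,-0.001,0],0,0],
    [[0,-0.001,0],0,0],
    [[0,-0.001,0],0,0],
    [[0,-0.001,0],0,0]
  ]
}}

```text
clock: 12.25
eef_pos: [0.5292, -0.0775, 0.0942]
eef_rot: [0.735, -0.678, -0.002, -0.001]
contact_force: [-1.5, 4.7, 2.2]
grip_width: 0.0003
```

Call:
{"method": "apply_moves", "body": {
  "steps": [
    [[0,0,0],0,0],
    [[0,0,0],0,0],
    [[0,0,0],0,0]
  ]
}}

```text
clock: 12.5
eef_pos: [0.5296, -0.0819, 0.0943]
eef_rot: [0.734, -0.679, 0.001, 0.001]
contact_force: [-0.1, 0.1, 0.1]
grip_width: -0.0001
```

Notch 1 is done: the force fell to zero and the finger passed half-way. Next I'll rotate the motion with the lever and push to notch 2.

Call:
{"method": "apply_moves", "body": {
  "steps": [
    [[0,0,0],0,0],
    [[0,0,0],0,0],
    [[0,0,0],0,0],
    [[0,0,0],0,0],
    [[0,-0.002,0],4,0],
    [[-0.001,-0.004,0],7,0],
    [[-0.001,-0.006,0],7,0],
    [[-0.001,-0.007,0],7,0],
    [[-0.001,-0.008,0],7,0],
    [[-0.001,-0.009,0],7,0],
    [[-0.001,-0.009,0],7,0],
    [[-0.001,-0.009,0],7,0]
  ]
}}

```text
clock: 13.5
eef_pos: [0.5289, -0.0855, 0.0943]
eef_rot: [0.775, -0.632, -0.002, -0.001]
contact_force: [0.5, 6.2, 0.4]
grip_width: -0.0002
```

Call:
{"method": "apply_moves", "body": {
  "steps": [
    [[0,-0.001,0],0,0],
    [[0,-0.001,0],0,0],
    [[0,-0.001,0],0,0],
    [[0,-0.001,0],0,0],
    [[0,-0.001,0],0,0],
    [[0,-0.001,0],0,0]
  ]
}}

```text
clock: 14.0
eef_pos: [0.5289, -0.0857, 0.0943]
eef_rot: [0.775, -0.632, -0.002, -0.002]
contact_force: [-0.1, 8.1, 2.4]
grip_width: -0.0004
```

Call:
{"method": "apply_moves", "body": {
  "steps": [
    [[0,-0.001,0],0,0],
    [[0,-0.001,0],0,0],
    [[0,-0.001,0],0,0],
    [[0,-0.001,0],0,0],
    [[0,-0.001,0],0,0],
    [[0,-0.001,0],0,0],
    [[0,-0.001,0],0,0],
    [[0,-0.001,0],0,0]
  ]
}}

```text
clock: 14.67
eef_pos: [0.5283, -0.093, 0.0943]
eef_rot: [0.774, -0.633, 0.001, 0.001]
contact_force: [1.1, 0.8, -0.3]
grip_width: 0.0001
```

Call:
{"method": "apply_moves", "body": {
  "steps": [
    [[0,0,0],0,0],
    [[0,0,0],0,0],
    [[0,0,0],0,0],
    [[0,0,0],0,0],
    [[0,-0.002,0],4,0],
    [[0,-0.004,0],7,0],
    [[0,-0.006,0],7,0],
    [[0,-0.007,0],7,0],
    [[0,-0.008,0],7,0],
    [[0,-0.009,0],7,0],
    [[0,-0.009,0],7,0],
    [[0,-0.009,0],7,0],
    [[0,-0.009,0],7,0]
  ]
}}

```text
clock: 15.75
eef_pos: [0.5286, -0.0959, 0.0942]
eef_rot: [0.812, -0.584, -0.002, -0.002]
contact_force: [-1.4, 6.6, 2.7]
grip_width: 0.0005
```

Call:
{"method": "apply_moves", "body": {
  "steps": [
    [[0,-0.001,0],0,0],
    [[0,-0.001,0],0,0],
    [[0,-0.001,0],0,0],
    [[0,-0.001,0],0,0],
    [[0,-0.001,0],0,0],
    [[0,-0.001,0],0,0],
    [[0,-0.001,0],0,0]
  ]
}}

```text
clock: 16.33
eef_pos: [0.5286, -0.0961, 0.0942]
eef_rot: [0.812, -0.584, -0.003, -0.002]
contact_force: [-0.5, 8.6, 2.4]
grip_width: 0.0003
```

Call:
{"method": "apply_moves", "body": {
  "steps": [
    [[0,-0.001,0],0,0],
    [[0,-0.001,0],0,0],
    [[0,-0.001,0],0,0],
    [[0,-0.001,0],0,0],
    [[0,-0.001,0],0,0],
    [[0,-0.001,0],0,0],
    [[0,-0.001,0],0,0],
    [[0,-0.001,0],0,0]
  ]
}}

```text
clock: 17.0
eef_pos: [0.5284, -0.1036, 0.0943]
eef_rot: [0.811, -0.585, 0.0, 0.0]
contact_force: [0.5, -0.2, 0.7]
grip_width: -0.0002
```

Call:
{"method": "apply_moves", "body": {
  "steps": [
    [[0,0,0],0,0],
    [[0,0,0],0,0],
    [[0,0,0],0,0],
    [[0,0,0],0,0],
    [[0,-0.002,0],4,0],
    [[0.001,-0.004,0],7,0],
    [[0.001,-0.006,0],7,0],
    [[0.001,-0.007,0],7,0],
    [[0.001,-0.008,0],7,0],
    [[0.001,-0.009,0],7,0],
    [[0.001,-0.009,0],7,0],
    [[0.001,-0.009,0],7,0],
    [[0.001,-0.009,0],7,0]
  ]
}}

```text
clock: 18.08
eef_pos: [0.5291, -0.1065, 0.0941]
eef_rot: [0.846, -0.533, -0.003, -0.002]
contact_force: [-3.1, 7.6, 4.4]
grip_width: -0.0001
```

Call:
{"method": "apply_moves", "body": {
  "steps": [
    [[0,-0.001,0],0,0],
    [[0,-0.001,0],0,0],
    [[0,-0.001,0],0,0],
    [[0,-0.001,0],0,0],
    [[0,-0.001,0],0,0],
    [[0,-0.001,0],0,0],
    [[0,-0.001,0],0,0]
  ]
}}

```text
clock: 18.67
eef_pos: [0.53, -0.11, 0.0942]
eef_rot: [0.846, -0.533, -0.0, -0.001]
contact_force: [0.4, 3.1, 0.6]
grip_width: 0.0003
```

Call:
{"method": "apply_moves", "body": {
  "steps": [
    [[0,0,0],0,0],
    [[0,0,0],0,0],
    [[0,0,0],0,0]
  ]
}}

```text
clock: 18.92
eef_pos: [0.5295, -0.114, 0.0944]
eef_rot: [0.845, -0.534, 0.001, 0.001]
contact_force: [-0.5, -0.2, 0.1]
grip_width: -0.0002
```

```bash
sed -i 's/("post5",5)/("p4",4),("post5",5)/' look.py; python3 look.py w4
```

```text
18.9167 [ 0.52951574 -0.11397404  0.09435617] [-0.47455854 -0.23704719  0.06258089] toolx deg -64.61225214331355
0 [ 0.52914136 -0.09160616  0.097     ] [232.67268866 315.32477829]
2 [ 0.53055233 -0.11178399  0.097     ] [250.3666787  274.21128629]
4 [ 0.53710424 -0.13092056  0.097     ] [256.06133289 226.84152355]
5 [ 0.54218321 -0.13969106  0.097     ] [253.79466485 201.5289449 ]
```

View pics/w4.png

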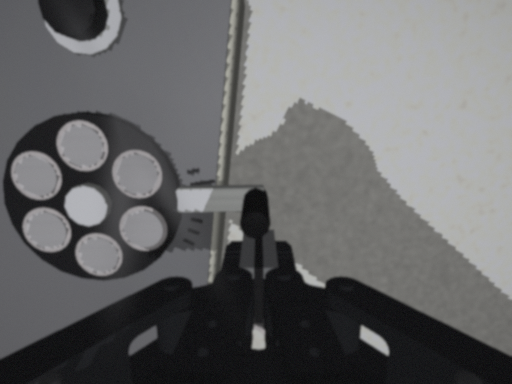

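The wheel hub is at (86,206) and the arm centre at y≈199. The longer mark 5 at (200,183) and mark 6 at (193,170) lie just beyond it, so the lever is in notch 4. One more click.

Call:
{"method": "apply_moves", "body": {
  "steps": [
    [[0,0,0],0,0],
    [[0,0,0],0,0],
    [[0,0,0],0,0],
    [[0.001,-0.002,0],4,0],
    [[0.001,-0.004,0],7,0],
    [[0.002,-0.006,0],7,0],
    [[0.002,-0.007,0],7,0],
    [[0.002,-0.008,0],7,0],
    [[0.002,-0.008,0],7,0],
    [[0.002,-0.008,0],7,0],
    [[0.002,-0.008,0],7,0]
  ]
}}

```text
clock: 19.88
eef_pos: [0.5309, -0.1167, 0.0941]
eef_rot: [0.877, -0.481, -0.002, -0.001]
contact_force: [-2.6, 5.6, 4.6]
grip_width: -0.0
```

Call:
{"method": "apply_moves", "body": {
  "steps": [
    [[0,-0.001,0],0,0],
    [[0,-0.001,0],0,0],
    [[0,-0.001,0],0,0],
    [[0,-0.001,0],0,0],
    [[0,-0.001,0],0,0],
    [[0,-0.001,0],0,0]
  ]
}}

```text
clock: 20.38
eef_pos: [0.531, -0.1168, 0.0941]
eef_rot: [0.877, -0.481, -0.003, -0.002]
contact_force: [-2.8, 7.1, 3.5]
grip_width: -0.0001
```

Call:
{"method": "apply_moves", "body": {
  "steps": [
    [[0,-0.001,0],0,0],
    [[0,-0.001,0],0,0],
    [[0,-0.001,0],0,0],
    [[0,-0.001,0],0,0],
    [[0,-0.001,0],0,0],
    [[0,-0.001,0],0,0],
    [[0,-0.001,0],0,0],
    [[0,-0.001,0],0,0]
  ]
}}

```text
clock: 21.05
eef_pos: [0.531, -0.117, 0.0941]
eef_rot: [0.877, -0.48, -0.003, -0.002]
contact_force: [-3.2, 8.4, 4.7]
grip_width: 0.0002
```

Call:
{"method": "apply_moves", "body": {
  "steps": [
    [[0,-0.0005,0],0,0],
    [[0,-0.0005,0],0,0],
    [[0,-0.0005,0],0,0],
    [[0,-0.0005,0],0,0],
    [[0,-0.0005,0],0,0],
    [[0,-0.0005,0],0,0],
    [[0,-0.0005,0],0,0],
    [[0,-0.0005,0],0,0]
  ]
}}

```text
clock: 21.72
eef_pos: [0.531, -0.1171, 0.0941]
eef_rot: [0.877, -0.48, -0.003, -0.002]
contact_force: [-2.7, 8.3, 4.4]
grip_width: -0.0002
```

Call:
{"method": "apply_moves", "body": {
  "steps": [
    [[0,-0.0005,0],0,0],
    [[0,-0.0005,0],0,0],
    [[0,-0.0005,0],0,0],
    [[0,-0.0005,0],0,0],
    [[0,-0.0005,0],0,0],
    [[0,-0.0005,0],0,0],
    [[0,-0.0005,0],0,0],
    [[0,-0.0005,0],0,0]
  ]
}}

```text
clock: 22.38
eef_pos: [0.5314, -0.1247, 0.0943]
eef_rot: [0.876, -0.482, 0.0, 0.001]
contact_force: [-0.3, -0.5, -0.3]
grip_width: -0.0003
```

It snapped into notch 5 with no residual force. I'll pause, back off, lift and look.

Call:
{"method": "apply_moves", "body": {
  "steps": [
    [[0,0,0],0,0],
    [[0,0,0],0,0],
    [[0,0,0],0,0],
    [[-0.001,0.004,0],0,0],
    [[-0.003,0.008,0],0,0],
    [[-0.003,0.012,0],0,0],
    [[-0.003,0.012,0.02],0,0],
    [[-0.003,0.012,0.04],0,0],
    [[-0.003,0.012,0.07],0,0],
    [[-0.003,0.012,0.09],0,0],
    [[-0.003,0.012,0.09],0,0],
    [[-0.003,0.012,0.09],0,0]
  ]
}}

```text
clock: 23.38
eef_pos: [0.5297, -0.1109, 0.1857]
eef_rot: [0.877, -0.481, 0.001, -0.001]
contact_force: [0.2, 0.7, -0.7]
grip_width: -0.0004
```

```bash
python3 look.py w5
```

```text
23.3833 [ 0.5296954  -0.11086847  0.18571333] [ 0.16635143  0.66021717 -0.7318684 ] toolx deg -57.472152830503475
0 [ 0.52914136 -0.09160616  0.097     ] [241.93748934 224.02073216]
2 [ 0.53055233 -0.11178399  0.097     ] [256.47862394 198.42947834]
4 [ 0.53710424 -0.13092056  0.097     ] [263.96317072 168.80193867]
5 [ 0.54218321 -0.13969106  0.097     ] [264.73109148 152.97053992]
```

View pics/w5.png

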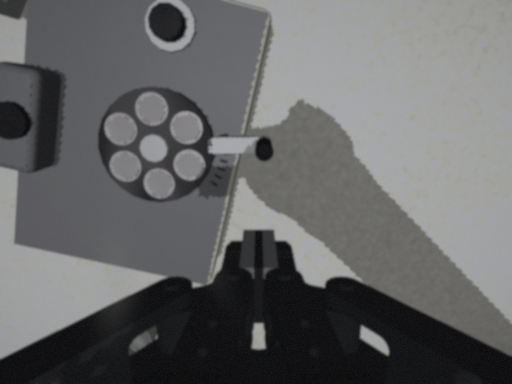

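The post top is at (264,149), about where notch 5 is predicted at (265,153), with the same small offset as at notch 0. Only mark 6 lies beyond the arm, and the pin is at (167,22). I'll measure the pin here.

Run:
```python
from h import *
z=np.load("w5.npz");c={k:z[k] for k in("fx","fy","cx","cy","R","t")};g=cv2.cvtColor(z["p"],cv2.COLOR_RGB2GRAY)
def cen(m,s):
    l=cv2.connectedComponentsWithStats(m.astype(np.uint8)); i=l[1][s[1],s[0]];return l[3][i],l[2][i]
P=cloud(c,z["d"])
for n,m,s,h in(("pin",g<50,(167,18),.072),("hub",(g>110)&(np.hypot(*(np.mgrid[:384,:512]-np.array([148,153])[:,None,None]))<19),(153,148),.070),("post",(g<40)&(np.mgrid[:384,:512][0]<165),(264,150),.097)):
    q,b=cen(m,s);print(n,q,b,ray(c,*q,h)); print(P[s[1],s[0]])
```

```text
pin [166.9851632   22.09693373] [ 150    4   35   37 1011] [ 0.63718297 -0.17330941  0.072     ]
[ 0.63842379 -0.17541417  0.07162355]
hub [153.         147.77647059] [140 134  28  28 595] [ 0.60746793 -0.09683646  0.07      ]
[ 0.60763689 -0.09628397  0.06862652]
post [263.5658363  148.83985765] [256 138  16  22 281] [ 0.5442053  -0.14148521  0.097     ]
[ 0.54355743 -0.14098549  0.09674828]
```

Call:
{"method": "apply_moves", "body": {
  "steps": [
    [[0.03,-0.017,0],0,0],
    [[0.06,-0.034,0],0,0],
    [[0.09,-0.051,0],0,0],
    [[0.108,-0.062,0],0,0],
    [[0.108,-0.062,0],0,0],
    [[0.108,-0.062,-0.03],0,0],
    [[0.108,-0.062,-0.06],0,0],
    [[0.108,-0.062,-0.08],0,0],
    [[0.108,-0.062,-0.09],0,0],
    [[0.108,-0.062,-0.09],0,0],
    [[0.108,-0.062,-0.09],0,0],
    [[0.108,-0.062,-0.09],0,0]
  ]
}}

```text
clock: 24.43
eef_pos: [0.6374, -0.1736, 0.0955]
eef_rot: [0.877, -0.481, 0.001, -0.0]
contact_force: [-0.6, -0.1, -0.7]
grip_width: 0.0001
```

Call:
{"method": "apply_moves", "body": {
  "steps": [
    [[0,0,-0.002],0,0],
    [[0,0,-0.004],0,0],
    [[0,0,-0.006],0,0],
    [[0,0,-0.008],0,0],
    [[0,0,-0.008],0,0],
    [[0,0,-0.008],0,0]
  ]
}}

```text
clock: 24.93
eef_pos: [0.6371, -0.1734, 0.0867]
eef_rot: [0.877, -0.481, 0.001, -0.0]
contact_force: [-0.8, -0.3, 0.6]
grip_width: -0.0002
```

Call:
{"method": "apply_moves", "body": {
  "steps": [
    [[0,0,-0.001],0,0],
    [[0,0,-0.002],0,0],
    [[0,0,-0.003],0,0],
    [[0,0,-0.004],0,0],
    [[0,0,-0.004],0,0]
  ]
}}

```text
clock: 25.35
eef_pos: [0.6371, -0.1734, 0.0829]
eef_rot: [0.877, -0.481, 0.001, -0.0]
contact_force: [-0.5, 0.1, 4.3]
grip_width: -0.0002
```

Call:
{"method": "apply_moves", "body": {
  "steps": [
    [[0,0,-0.001],0,0],
    [[0,0,-0.002],0,0],
    [[0,0,-0.003],0,0],
    [[0,0,-0.004],0,0],
    [[0,0,-0.004],0,0]
  ]
}}

```text
clock: 25.77
eef_pos: [0.6371, -0.1734, 0.0792]
eef_rot: [0.877, -0.481, 0.0, -0.0]
contact_force: [-0.3, 0.1, 6.7]
grip_width: 0.0
```

Call:
{"method": "apply_moves", "body": {
  "steps": [
    [[0,0,-0.001],0,0],
    [[0,0,-0.001],0,0],
    [[0,0,-0.002],0,0],
    [[0,0,-0.002],0,0],
    [[0,0,-0.002],0,0]
  ]
}}

```text
clock: 26.18
eef_pos: [0.6372, -0.1735, 0.0791]
eef_rot: [0.877, -0.481, 0.0, -0.001]
contact_force: [-4.6, 2.2, 14.9]
grip_width: 0.0001
```

Call:
{"method": "apply_moves", "body": {
  "steps": [
    [[0,0,-0.001],0,0],
    [[0,0,-0.001],0,0],
    [[0,0,-0.002],0,0],
    [[0,0,-0.002],0,0],
    [[0,0,-0.002],0,0]
  ]
}}

```text
clock: 26.6
eef_pos: [0.6373, -0.1735, 0.079]
eef_rot: [0.877, -0.481, -0.0, -0.001]
contact_force: [-8.0, 2.7, 22.7]
grip_width: 0.0
```

It bottomed at TCP z 0.079, so the tip is at 0.062 as expected, under 23 N. I'll lift clear and look.

Call:
{"method": "apply_moves", "body": {
  "steps": [
    [[0,0,0],0,0],
    [[0,0,0],0,0],
    [[0,0,0.01],0,0],
    [[0,0,0.03],0,0],
    [[0,0,0.06],0,0],
    [[0,0,0.1],0,0],
    [[-0.04,0.03,0.12],0,0],
    [[-0.08,0.05,0.12],0,0],
    [[-0.107,0.06,0.12],0,0],
    [[-0.107,0.06,0.12],0,0],
    [[-0.107,0.06,0.12],0,0]
  ]
}}

```text
clock: 27.52
eef_pos: [0.5249, -0.1117, 0.1921]
eef_rot: [0.877, -0.481, -0.003, 0.0]
contact_force: [0.6, -0.1, 0.3]
grip_width: 0.0001
```

```bash
python3 look.py w6
python3 - <<'E'
from h import *
z=np.load("w6.npz");c={k:z[k] for k in("fx","fy","cx","cy","R","t")};P=cloud(c,z["d"])
u=np.round(proj(c,[.638,-.173,.062])).astype(int);print("pin z",u,np.nanmedian(P[max(u[1]-3,0):u[1]+4,u[0]-3:u[0]+4,2]))
p,d=optics.grab_frame("top");a=np.load("top0.npz")["p"];cv2.imwrite("pics/top1.png",p[:,:,::-1])
df=cv2.absdiff(p,a).max(2)
for n,(x,y) in dict(jar=(221,162),lens=(259,183),carton=(357,105),case=(408,229),glasses=(105,245),cup=(97,133),driver=(112,190)).items():print(n,(df[y-18:y+18,x-18:x+18]>40).sum())
E
```

```text
27.5167 [ 0.52493369 -0.11166233  0.19210833] [ 0.57245066 -0.05809698  0.25352935] toolx deg -57.44552150904606
0 [ 0.52914136 -0.09160616  0.097     ] [234.89152591 217.04504661]
2 [ 0.53055233 -0.11178399  0.097     ] [248.94689045 191.95151813]
4 [ 0.53710424 -0.13092056  0.097     ] [256.08470084 162.92562595]
5 [ 0.54218321 -0.13969106  0.097     ] [256.74409783 147.42115427]
pin z [163  22] 0.060981574095547254
jar 0
lens 0
carton 488
case 0
glasses 0
cup 0
driver 0
```

View pics/w6.png

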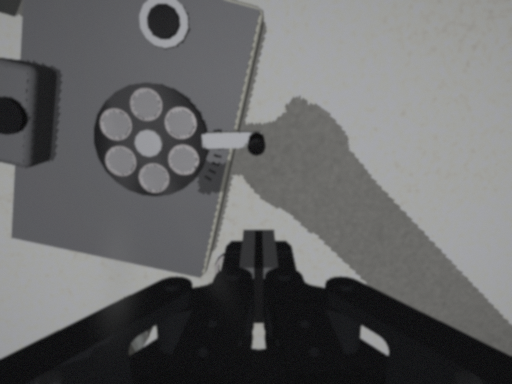

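The lever is still in notch 5, with the post at (257,143). The pin is down: its top measures 0.061 m, against 0.062 expected. The carton differs in the top view, perhaps because of the arm or its shadow, so I'll check that.

Run:
```python
from h import *
def cen(p,s):
    h=cv2.cvtColor(p,cv2.COLOR_RGB2HSV);m=((h[...,0]>5)&(h[...,0]<20)&(h[...,1]>100)&(h[...,2]>40)).astype(np.uint8)
    w=np.zeros_like(m);w[s[1]:s[3],s[0]:s[2]]=1;m&=w;return m.sum(),np.argwhere(m).mean(0)
for n,s in(("scene",(95,165,160,215)),("top",(325,80,390,130))):
    p,_=optics.grab_frame(n); print(n,cen(np.load(n+"0.npz")["p"],s),cen(p,s))
```

```text
scene (np.uint64(358), array([186.98324022, 129.09217877])) (np.uint64(348), array([187.06034483, 129.31034483]))
top (np.uint64(898), array([104.12806236, 356.86302895])) (np.uint64(511), array([ 98.64383562, 362.02935421]))
```

View pics/top1.png

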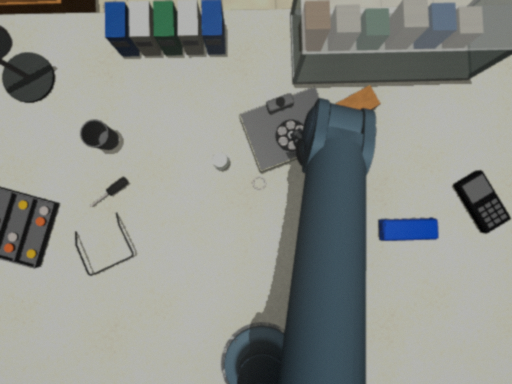

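The arm is just hiding the carton at (357,105) in the top view. In the scene view the carton has not moved (centroid shift under 0.3 px). I'm handing in.

```bash
python3 -c "
from bench import r
o=r.get_obs();print(o['clock'],o['contact_force'],abs(o['dq']).max());print(r.job_done())"
```

```text
27.7167 [ 0.65870918 -0.38118891  0.88026324] 0.011971526497298449
the job is handed in; nothing more can be done
None
```

The job is done and handed in at 27.7 s; the hand-in gave no verdict. I pushed the lever back to its zero stop and leaned on it with about 11 N for roughly 1 s. I then clicked it forward one notch at a time to notch 5 and pressed the lock pin until it bottomed. Forces read between moves peaked at about 11 N on the lever and 24 N on the pin.

- **Lever:** the last wrist picture shows it in notch 5, with only mark 6 beyond the arm. The post top was about 4 px off the predicted spot, the same small offset as at notch 0.
- **Lock pin:** its top measured 61 mm above the counter, against 62 mm expected when fully down.
- **Bystanders:** in the top view the pill jar, lens, case, glasses, cup and screwdriver showed no change. The carton check failed there because the arm was in the way, but the scene view shows it unmoved (centroid shift under 0.3 px).
- **Robot:** it ended about 0.1 m above the selector, with contact force about 1 N, no more than the sensor's usual drift in free air.

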